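Make up the egg board and the dipping board for breakfast

ROBOT

A 6-joint arm with a two-finger parallel gripper is mounted at the origin on the work surface. World frame = base frame: x ahead of the robot, y to its left, z up, the work surface at z = 0. Lengths are in m, angles in rad, forces in N, time in s.
With the tool pointing down it reaches from about 0.3 to 1 m from the base axis. Payload 5.1 kg.
Tool frame: the origin (TCP) lies at the very end of the fingers, on their centre line; the grasp point (between the pads) lies 19 mm behind it; z points along the fingers, y is the line along which they close (so a half turn about z gives the same grasp; the last joint's range is limited). The gripper opens to 95 mm and grips with 3 to 60 N. Pads are 20 mm wide; open, the fingers measure 119 mm over their backs; the gripper's body (75 mm by 180 mm) begins 59 mm behind the grasp point.
Start: joints at [-1.284, 0.124, 1.65, -0, 1.367, -0.083], TCP at [0.235, -0.606, 0.215] pointing down, gripper open.
Joint ranges: [-2.61, 2.61], [-1.02, 2.33], [0.03, 2.71], [-1.35, 4.49], [0.32, 2.68], [-2.91, 2.91]. Speed limits (rad/s): [2.57, 2.57, 3.14, 3.14, 3.14, 3.14].

INTERFACE

Orientations are given as a unit quaternion [x, y, z, w].
In Python, from station import monitor, eyes, ticket gives the robot as it stands.
- The arm moves only by the tool drive_tool, never from a script. Its argument "deltas" is a list of rows, each a list of 2 entries, a list of its own where there are three numbers: the shift along the world's x, y, z in fractions of the full range, 1 being 0.75 m, then the turn, a rotation vector about the world's x, y, z in fractions of the full range, 1 being pi rad. In form: [[[x, y, z], [ax, ay, az]], ...]. A call has 1 to 20 rows; each row is the pose to reach, as a shift and turn from the pose commanded when the call began; what a row does not reach only later rows make up. A row lasts 1/10 s, in which the tool goes at most 50 mm and 8.59 degrees, less where a joint would pass 70% of its speed; a pose out of reach is approached as far as the arm can. Shift and turn numbers lie between -1 and 1, and a call with a number outside is refused. A call with a gripper value outside its range is refused whole. "grip" is the closure, from 0 (fully open) to 1 (shut), set as the call begins (left out, the last holds). The fingers move at their own pace and stop on an object; "squeeze" is the grip in N (left out, the last holds). Time passes only in rows, so rows that repeat a pose let the fingers close. It gives the time, the measured TCP pose, the force, the opening and the grip force at its end, in the units of the state.
- monitor.get_obs(): the state, without advancing time (a new reading comes with each control period).
- eyes.camera(name): name is "scene" or "side" or "wrist"; returns a dict with "pixels" (480x640x3 uint8, blue, green, red), "K" (3x3 intrinsics, pixels), "rvec" (rotation vector, rad) and "tvec" (3), from world to camera coordinates, as OpenCV has them; the wrist camera has in their place "hand_eye" (4x4, takes a point from camera to tool coordinates, whose origin is the TCP and whose axes are the flange's). Camera axes: x right, y down, z forward; pixel columns grow to the right and rows downward; lengths in m; the calibration is good to about 2 mm. A picture is of the moment at which its call begins: read the wrist's pose just before it. There is no depth.
- ticket.finish_job(): hands the job in; it is judged then, once.
The state is a dict: "t": time; "joints": joint angles; "qvel": joint speeds; "joint_torque": joint torques, N m; "ee_pos": TCP position; "ee_rot": TCP orientation; "force": force on the tool from outside, world axes, zero at the start; "moment": the same for the moment, N m; "grip_width": finger opening in m; "gripper_force": force on a finger pad.
Only numpy, scipy, OpenCV 4.12 (cv2) and the standard library are available. Lean on these libraries where they do the work, as an engineer would, in place of code of your own. Each camera call takes 0.05 s, during which the arm holds its last target. There are 200 camera calls.

TASK

Make up the two breakfast boards from the things standing about on the shelf: the egg board gets the egg cup in its larger round recess, the salt shaker in the smaller round one and the porcelain spoon lying wholly inside the long one; the dipping board gets the sauce dish in its large recess and the soy bottle in its small one. Set each piece down gently, not dropped, so that it stands or lies flat on the floor of its own recess. Leave the pepper mill and the drinking glass where they are.

Things in the scene. Friction and masses are not known exactly. Their poses are not given: they have to be found in the camera images.
- egg_board: Egg board: almost square light wood board, 168 (x) by 170 mm (y), 14 thick, flat, fixed. Origin: centre of underside, z up. Three cork-floored recesses, 5 mm deep, floor 9 mm over the shelf: round, 68 mm across, for the egg cup, at x -38, y +38; round, 58 mm, for the salt, at x -38, y -42; long, 60 (x) by 150 mm (y), for the spoon, centred at x +44, y 0.
- dip_board: Dipping board: narrow oblong light wood board, 106 (x) by 184 mm (y), 14 thick, flat, fixed. Origin: centre of underside, z up. Two round cork-floored recesses, 5 mm deep, floor 9 mm over the shelf: 82 mm across for the sauce dish at x 0, y +40; 66 mm for the soy bottle at x 0, y -46.
- egg_cup: Green silicone egg cup, open on top, with a foot and a short waist: 50 mm in diameter at cup and foot, 48 mm high; its straight wall runs from 24 to 48 mm of height. 45 g. Stands loose. Origin: centre of the underside, z up.
- salt_shaker: Squat round salt shaker, white porcelain with a domed steel top with five small holes: 40 mm in diameter, 58 mm high, straight-sided up to 43 mm. About 110 g. Stands loose. Origin: centre of the underside, z up.
- porcelain_spoon: White porcelain Chinese soup spoon, 128 mm long, lying on its flat base. Origin: underside, mid-length; x to the bowl's tip, z up. Boat-shaped bowl from x -14 to +64 mm, 22 high; its sides are 41 mm apart (y) from x +7 to +43, upright above 8 mm. The handle, 10 to 20 mm wide, slopes up to 40 mm at x -64. 55 g, balances near x +20 mm: grip it there, across y.
- sauce_dish: Small round white porcelain sauce dish, open, almost straight-sided: 64 mm in diameter at the rim, 56 mm at the foot, 32 mm high. About 90 g. Stands loose. Origin: centre of the underside, z up.
- soy_bottle: Small closed round soy bottle of dark amber glass with a black pouring cap: 48 mm in diameter and straight-sided up to 60 mm, then narrowing to the neck; 98 mm high in all. About 160 g. Stands loose. Origin: centre of the underside, z up.
- pepper_mill: Waisted wooden pepper mill with a small steel ball on top, 46 mm in diameter, 113 mm high, standing loose. Leave it alone. Origin: centre of the underside, z up.
- tumbler: Empty clear drinking glass, 64 mm in diameter at the rim, 52 mm at the foot, 85 mm high, standing loose. Leave it alone. Origin: centre of the underside, z up. (A saucepan lid, egg cooker, kettle, tins, a jar and an egg carton stand along the shelf's sides, all more than 0.42 m left or right; a cork trivet, 12 mm high, lies in the far left corner.)
There are look-alikes about, which are no part of the job. Leave any brown or red look-alike of the salt_shaker alone.

How it is judged:
By the outcome, as a careful person would: the job done as asked, in the order asked, and still so for the second after the job is handed in, with the robot touching nothing.
It also fails if it takes over 120 s, if anything falls off the work surface, if the arm or the gripper's body presses on something with over 40 N, if the wrist force passes 120 N, or if a joint passes its speed limit or range.

## Working session

There is one attempt and no reset: what is moved stays moved. The work goes in short steps, Python scripts to look and compute and a tool call to move; the robot and the scene stay as the last step left them, time stands still between calls to the robot, and variables do not carry over. Pictures are saved under pics/ and viewed, at most 18 in all, crops included, and the job is handed in when it is done.

Besides the shell and the picture viewer there is one more tool, called as a command line: name --argument value ..., lists and objects as JSON in quotes. drive_tool: Moves the arm, as the interface text tells. Its arguments: {"type":"object","properties":{"deltas":{"type":"array","items":{"type":"array"}},"grip":{"type":"number"},"squeeze":{"type":"number"}},"required":["deltas"]}

```bash
ls; mkdir -p pics
cat > h.py <<'E'
import numpy as np, cv2
from scipy.spatial.transform import Rotation as R
from station import monitor, eyes, ticket
def ray(c,uv,obs=None):
    """origin and direction (world) of the ray through pixel uv"""
    d=np.linalg.inv(c["K"])@np.array([uv[0],uv[1],1.])
    if "rvec" in c:
        Rm=cv2.Rodrigues(np.array(c["rvec"],float))[0]; t=np.array(c["tvec"],float).ravel()
        return -Rm.T@t, Rm.T@d
    H=np.array(c["hand_eye"]); Rt=R.from_quat(obs["ee_rot"]).as_matrix()
    return Rt@H[:3,3]+np.array(obs["ee_pos"]), Rt@H[:3,:3]@d
def onplane(c,uv,z,obs=None):
    o,d=ray(c,uv,obs); return o+d*(z-o[2])/d[2]
def shot(name,fn):
    obs=monitor.get_obs(); c=eyes.camera(name); cv2.imwrite("pics/"+fn,c["pixels"]); return c,obs
E
python3 - <<'E'
from h import *
import pickle
D={}
for n in ("scene","side","wrist"):
    D[n]=shot(n,n+"0.png"); c=D[n][0]
    print(n,c["K"][0],c.get("hand_eye"))
    if "rvec" in c: print(ray(c,(320,240)))
pickle.dump({k:(dict(v[0]),dict(v[1])) for k,v in D.items()},open("d0.pkl","wb"))
print(monitor.get_obs())
E
```

```text
pics
scene [566.62687528   0.         309.91171106] None
(array([1.31005857, 0.41594282, 0.72901066]), array([-0.67875122, -0.3732917 , -0.63270043]))
side [577.86276666   0.         321.20505902] None
(array([-0.02463114,  0.76015877,  0.82798124]), array([ 0.50725183, -0.60034072, -0.61849321]))
wrist [341.06246849   0.         320.1386399 ] [[-4.50415746e-04 -9.59802337e-01 -2.80676454e-01  7.91439608e-02]
 [ 9.99998254e-01  7.67654919e-05 -1.86725552e-03 -1.44125555e-04]
 [ 1.81374247e-03 -2.80676805e-01  9.59800626e-01 -1.70924026e-01]
 [ 0.00000000e+00  0.00000000e+00  0.00000000e+00  1.00000000e+00]]
{'t': 0.15, 'joints': array([-1.28360594e+00,  1.24355501e-01,  1.65137800e+00, -3.29973523e-05,
        1.36747974e+00, -8.25636319e-02]), 'qvel': array([-7.81968548e-04, -1.71369581e-05, -4.34255971e-03, -1.17474379e-03,
       -1.75501199e-03, -1.26133458e-04]), 'joint_torque': array([ 9.02387292e-04, -4.18193185e+01, -3.60471690e+01,  7.76291429e-02,
        4.68758668e-02, -9.55231303e-05]), 'ee_pos': array([ 0.23474387, -0.60559117,  0.21365883]), 'ee_rot': array([ 9.82957930e-01,  1.83828866e-01, -9.88310263e-05, -8.04406770e-04]), 'force': array([-0.02450488, -0.10611169, -0.90471091]), 'moment': array([-0.00726812, -0.04869923, -0.00943938]), 'gripper_force': 0.0, 'grip_width': 0.09526902700524228}
```

View pics/scene0.png

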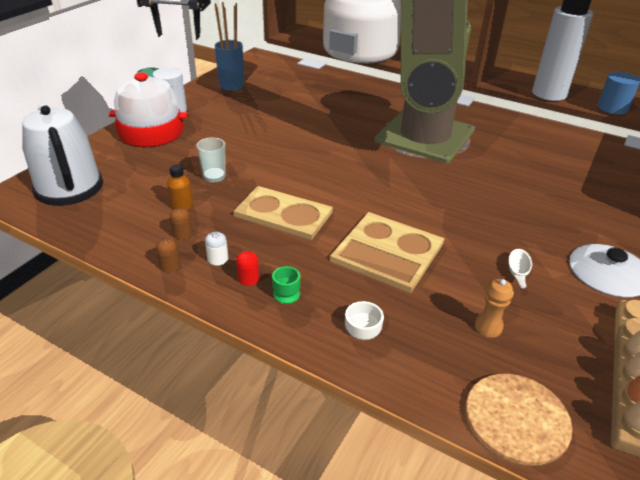

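View pics/side0.png

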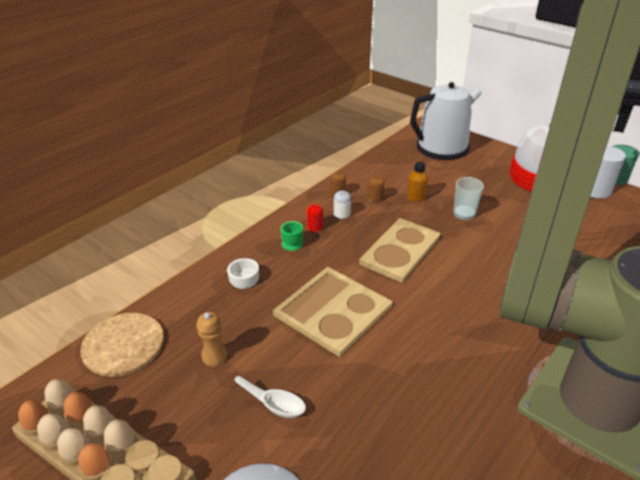

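The scene view shows the egg board at (388,250), dip board (283,212), egg cup (286,284), white salt (216,248), sauce dish (363,320), spoon (519,267) and soy bottle (179,188). The look-alikes are the red one at (247,268) and the brown ones at (181,222) and (168,255). In the side view the same things are at (334,309), (400,249), (292,236), (342,205), (243,273), (272,397) and (417,185).

```bash
cat > m.py <<'E'
from h import *
import pickle
D=pickle.load(open("d0.pkl","rb"))
box={"scene":dict(egg=(265,260,306,305),salt=(200,228,232,268),dish=(338,298,390,342),spoon=(500,242,540,292),soy=(163,163,196,212),mill=(472,275,516,340),glass=(190,133,232,186),eboard=(325,205,450,292),dboard=(228,182,338,240)),
"side":dict(egg=(276,215,308,254),salt=(330,186,356,222),dish=(222,254,266,292),spoon=(230,370,312,422),soy=(403,160,432,204),mill=(192,308,230,368),glass=(448,174,488,222),eboard=(268,262,400,356),dboard=(352,212,448,284))}
def mask(cam,k):
    im=D[cam][0]["pixels"]; hsv=cv2.cvtColor(im,cv2.COLOR_BGR2HSV); h,s,v=cv2.split(hsv)
    if k=="egg": m=(h>45)&(h<80)&(s>120)
    elif k in("salt","dish","spoon"): m=(s<60)&(v>110)
    elif k=="soy": m=((h>8)&(h<25)&(s>200)&(v>90))
    elif k=="mill": m=(h>8)&(h<20)&(v>120)&(s>100)
    elif k=="glass": m=(s<110)&(v>100)
    else: m=(h>14)&(h<28)&(v>150)&(s<190)
    o=np.zeros(m.shape,np.uint8); x0,y0,x1,y1=box[cam][k]; o[y0:y1,x0:x1]=m[y0:y1,x0:x1]*255
    return o
H=dict(egg=.048,salt=.058,dish=.032,soy=.06,spoon=.022)
if __name__=="__main__":
    for cam in box:
        c=D[cam][0]; im=c["pixels"].copy()
        for k in box[cam]:
            m=mask(cam,k)
            cs,hi=cv2.findContours(m,cv2.RETR_CCOMP,cv2.CHAIN_APPROX_NONE)
            if not cs: print(cam,k,"none"); continue
            i=max(range(len(cs)),key=lambda i:cv2.contourArea(cs[i])); x,y,w,h=cv2.boundingRect(cs[i])
            cv2.drawContours(im,cs,-1,(255,0,255),1)
            if "board" in k:
                P=np.array([onplane(c,p[0],.014)[:2]*1000 for p in cs[i]],np.float32)
                print(cam,k,[np.round(a,1) for a in cv2.minAreaRect(P)])
                for j in range(len(cs)):
                    if hi[0][j][3]==i and cv2.contourArea(cs[j])>60:
                        P=np.array([onplane(c,p[0],.014)[:2]*1000 for p in cs[j]],np.float32)
                        print("   hole",[np.round(a,1) for a in cv2.minAreaRect(P)])
            else: print(cam,k,(x,y,w,h), "base~",onplane(c,(x+w/2,y+h-1),0).round(3))
        cv2.imwrite(f"pics/{cam}_m.png",im)
        if cam=="scene": A=im[120:350,150:550]
        else: A2=im[150:430,180:500]
    cv2.imwrite("pics/both.png",np.vstack([cv2.resize(A,(500,288)),cv2.resize(A2,(500,437))[:310]]))
E
python3 m.py
```

```text
scene egg (272, 266, 28, 38) base~ [0.714 0.023 0.   ]
scene salt (205, 231, 24, 35) base~ [ 0.698 -0.145  0.   ]
scene dish (345, 301, 39, 39) base~ [0.716 0.181 0.   ]
scene spoon (508, 249, 24, 39) base~ [0.452 0.371 0.   ]
scene soy (168, 176, 25, 34) base~ [ 0.595 -0.324  0.   ]
scene mill (481, 278, 34, 60) base~ [0.594 0.372 0.   ]
scene glass (196, 137, 30, 46) base~ [ 0.477 -0.335  0.   ]
scene eboard [array([493.9, 120.1]), array([177.7, 175.3]), np.float64(0.1)]
   hole [array([537.3, 120.9]), array([ 57.4, 147.2]), np.float64(0.1)]
   hole [array([455.8, 158. ]), array([63.2, 62.3]), np.float64(69.6)]
   hole [array([456.1,  78.1]), array([53.1, 53. ]), np.float64(24.5)]
scene dboard [array([ 496. , -122.6]), array([117. , 191.2]), np.float64(5.0)]
   hole [array([492. , -84.1]), array([76.7, 76.3]), np.float64(63.7)]
   hole [array([ 500.7, -169.4]), array([60.7, 58.9]), np.float64(2.5)]
side egg (281, 221, 22, 30) base~ [0.68  0.025 0.   ]
side salt (333, 190, 18, 29) base~ [ 0.669 -0.144  0.   ]
side dish (227, 258, 32, 31) base~ [0.674 0.184 0.   ]
side spoon (234, 376, 72, 42) base~ [0.411 0.377 0.   ]
side soy (407, 171, 21, 31) base~ [ 0.567 -0.323  0.   ]
side mill (192, 308, 38, 60) base~ [0.568 0.369 0.   ]
side glass (453, 176, 32, 45) base~ [ 0.427 -0.333  0.   ]
side eboard [array([486.9, 119.1]), array([174.1, 185.2]), np.float64(0.7)]
side dboard [array([ 489.5, -124.1]), array([111.7, 203.4]), np.float64(6.2)]
```

View pics/scene_m.png

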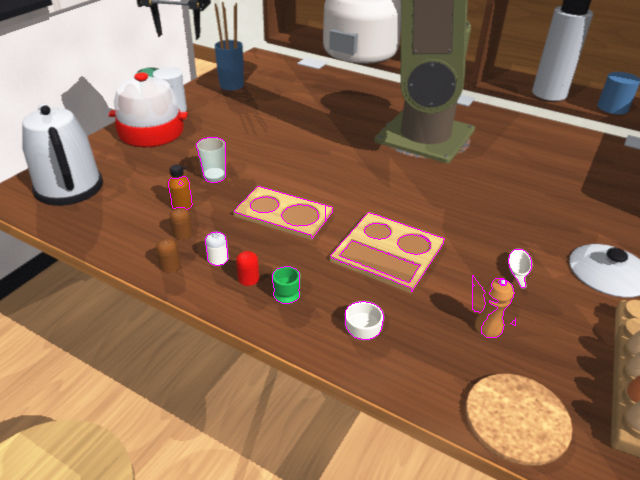

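View pics/side_m.png

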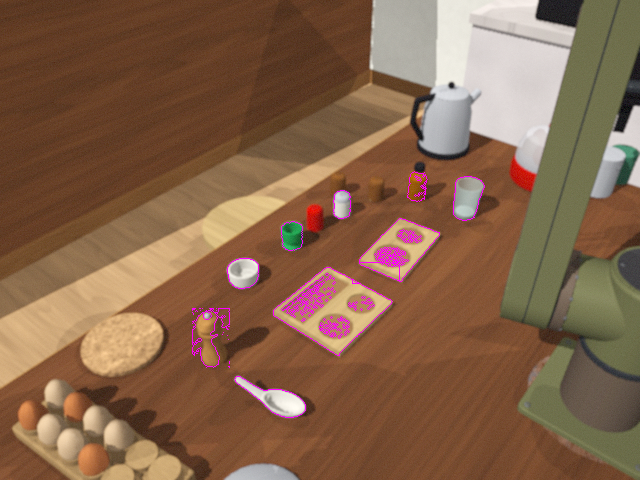

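Run:
```python
from m import *
def tri(p,q):
    o1,d1=ray(D["scene"][0],p); o2,d2=ray(D["side"][0],q)
    A=np.stack([d1,-d2],1); s=np.linalg.lstsq(A,o2-o1,rcond=None)[0]
    a,b=o1+d1*s[0],o2+d2*s[1]; return (a+b)/2, np.linalg.norm(a-b)
out=[]
for cam in ("scene","side"):
    m=mask(cam,"spoon"); P=max(cv2.findContours(m,cv2.RETR_EXTERNAL,cv2.CHAIN_APPROX_NONE)[0],key=cv2.contourArea)[:,0]
    c=P.mean(0); u=np.linalg.svd(P-c,full_matrices=False)[2][0]; pr=(P-c)@u
    e=[P[pr.argmin()],P[pr.argmax()]]; print(cam,e); out.append(e)
S,T=out
for a in S:
    for b in T: print(a,b,tri(a,b))
# neighbours: base pixel (by eye, lowest middle point) on shelf
for n,uv in dict(red=(248,284),brown1=(182,238),brown2=(170,272),mill=(490,336),glass=(212,182)).items(): print(n,onplane(D["scene"][0],uv,0).round(3))
for k in("egg","salt","dish","soy"):
    q=[]
    for cam in("scene","side"):
        M=cv2.moments(mask(cam,k),True); q.append((M["m10"]/M["m00"],M["m01"]/M["m00"]))
    print(k,tri(*q))
```

```text
scene [array([514, 249], dtype=int32), array([524, 287], dtype=int32)]
side [array([234, 379], dtype=int32), array([305, 410], dtype=int32)]
[514 249] [234 379] (array([0.46656536, 0.36770222, 0.07705737]), np.float64(0.055710610187989375))
[514 249] [305 410] (array([0.36823583, 0.3351352 , 0.01468353]), np.float64(0.0031686766645104667))
[524 287] [234 379] (array([0.49147364, 0.37926038, 0.0369428 ]), np.float64(0.0011239610465619263))
[524 287] [305 410] (array([ 0.39236595,  0.34759684, -0.02963443]), np.float64(0.0623631078063932))
red [ 0.71  -0.063  0.   ]
brown1 [ 0.67  -0.256  0.   ]
brown2 [ 0.76  -0.208  0.   ]
mill [0.599 0.36  0.   ]
glass [ 0.476 -0.333  0.   ]
egg (array([0.69446138, 0.00989703, 0.02456263]), np.float64(0.002118120895771418))
salt (array([ 0.68179558, -0.1570262 ,  0.02673369]), np.float64(0.00283057895350819))
dish (array([0.69346007, 0.16535199, 0.01867334]), np.float64(0.0021733250183882816))
soy (array([ 0.58050419, -0.33360546,  0.03197384]), np.float64(0.0013877006792038687))
```

The spoon's ends triangulate properly: 131 mm long, handle end at 37 mm height. Its bowl points to about -160°. I'll now move over the row of pieces with the fingers along x.

Units first: shifts go in shares of 0.75 m and turns go in shares of pi rad. So 0.615 m is 0.82, 0.42 m is 0.56, 68.8 degrees is 0.3822.

drive_tool --deltas '[[[0.04,0.0533,0.0067],[0,0,0.0333]],[[0.08,0.1067,0.0133],[0,0,0.0667]],[[0.12,0.16,0.02],[0,0,0.1]],[[0.16,0.2133,0.0267],[0,0,0.1333]],[[0.2,0.2667,0.0333],[0,0,0.1667]],[[0.24,0.32,0.04],[0,0,0.2]],[[0.28,0.3733,0.0467],[0,0,0.2333]],[[0.32,0.4267,0.0467],[0,0,0.2667]],[[0.36,0.48,0.0467],[0,0,0.3]],[[0.4,0.5333,0.0467],[0,0,0.3333]],[[0.44,0.5867,0.0467],[0,0,0.3667]],[[0.48,0.64,0.0467],[0,0,0.3822]],[[0.52,0.6933,0.0467],[0,0,0.3822]],[[0.56,0.7467,0.0467],[0,0,0.3822]],[[0.5933,0.7933,0.0467],[0,0,0.3822]],[[0.6067,0.8133,0.0467],[0,0,0.3822]],[[0.6133,0.82,0.0467],[0,0,0.3822]],[[0.6133,0.82,0.0467],[0,0,0.3822]],[[0.6133,0.82,0.0467],[0,0,0.3822]]]' --grip 0 --squeeze 15

```text
t: 2.05
ee_pos: [0.6943, 0.0075, 0.2496]
ee_rot: [0.708, 0.707, -0.0, -0.0]
force: [-0.7, -1.2, 0.5]
grip_width: 0.0948
gripper_force: 0.0
```

Run:
```python
from h import *
c,o=shot("wrist","w1.png"); print(o["t"],o["ee_pos"],R.from_quat(o["ee_rot"]).as_matrix()[:,0],o["joints"],o["force"])
import pickle; pickle.dump((dict(c),dict(o)),open("w1.pkl","wb"))
```

```text
2.05 [0.69433038 0.00752852 0.24960109] [ 1.57339825e-03  9.99998620e-01 -5.33496834e-04] [-6.61867649e-02  2.01796341e-01  1.50420174e+00 -5.73463148e-04
  1.43611478e+00 -6.45360681e-02] [-0.72452141 -1.24106896  0.51042871]
```

View pics/w1.png

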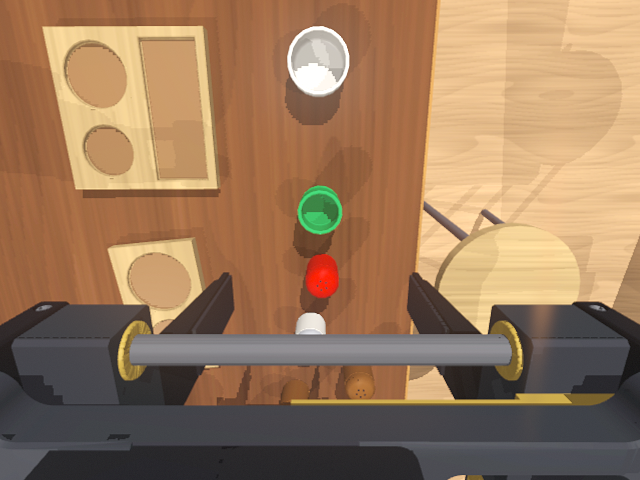

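The wrist view shows the egg cup's rim at about (320,211), the dish's rim at (318,61) and the egg board at upper left with recesses at (96,74), (108,150) and (174,108). I'll measure these.

Run:
```python
from h import *
import pickle
c,o=pickle.load(open("w1.pkl","rb")); im=c["pixels"]; h,s,v=cv2.split(cv2.cvtColor(im,cv2.COLOR_BGR2HSV))
def big(m,b):
    z=np.zeros(m.shape,np.uint8); x0,y0,x1,y1=b; z[y0:y1,x0:x1]=m[y0:y1,x0:x1]*255
    return max(cv2.findContours(z,cv2.RETR_EXTERNAL,cv2.CHAIN_APPROX_NONE)[0],key=cv2.contourArea)
def meas(n,m,b,z):
    P=np.array([onplane(c,p[0],z,o)[:2]*1000 for p in big(m,b)],np.float32)
    print(n,[np.round(a,1) for a in cv2.minEnclosingCircle(P)],[np.round(a,1) for a in cv2.minAreaRect(P)])
meas("egg",(h>45)&(h<80)&(s>100),(290,180,350,245),.048)
meas("dish",(s<70)&(v>150),(280,20,355,105),.032)
meas("board",(h>14)&(h<28)&(v>140)&(s<150),(30,10,232,200),.014)
for n,b in dict(eggR=(50,35,130,110),saltR=(75,122,136,178),spoonR=(137,35,208,184)).items(): 
    meas(n,~((h>14)&(h<28)&(v>170)&(s<135)),b,.014)
print("salt top px", onplane(c,(311,325),.05,o))
```

```text
egg [array([692. ,  12.9]), np.float64(27.6)] [array([693.8,  12.2]), array([53.3, 49.4]), np.float64(62.8)]
dish [array([691.5, 164.6]), np.float64(33.0)] [array([692. , 165.2]), array([64.5, 64.2]), np.float64(41.0)]
board [array([487.4, 118.1]), np.float64(120.4)] [array([488.2, 117.4]), array([173.6, 171.7]), np.float64(0.2)]
eggR [array([445.2, 163.7]), np.float64(31.6)] [array([440.3, 174.9]), array([63.3, 24.6]), np.float64(23.7)]
saltR [array([445.5,  83.5]), np.float64(26.9)] [array([441. ,  92.5]), array([53.8, 20.3]), np.float64(26.8)]
spoonR [array([572.8, 175.9]), np.float64(18.4)] [array([571.2, 176. ]), array([36.8,  3.2]), np.float64(84.6)]
salt top px [ 0.6823226  -0.12924882  0.05      ]
```

Scaled: -0.232 m is -0.3093, 0.0025 m is 0.0033.

drive_tool --deltas '[[[0,0.0033,-0.04],[0,0,0]],[[0,0.0033,-0.0933],[0,0,0]],[[0,0.0033,-0.1467],[0,0,0]],[[0,0.0033,-0.2],[0,0,0]],[[0,0.0033,-0.2467],[0,0,0]],[[0,0.0033,-0.28],[0,0,0]],[[0,0.0033,-0.3],[0,0,0]],[[0,0.0033,-0.3093],[0,0,0]],[[0,0.0033,-0.3093],[0,0,0]]]'

```text
t: 3.0
ee_pos: [0.6947, 0.0108, 0.0176]
ee_rot: [0.707, 0.707, -0.0, -0.0]
force: [0.5, -0.4, -1.1]
grip_width: 0.0951
gripper_force: 0.0
```

drive_tool --deltas '[[[0,0,0],[0,0,0]],[[0,0,0],[0,0,0]],[[0,0,0],[0,0,0]],[[0,0,0],[0,0,0]],[[0,0,0],[0,0,0]],[[0,0,0],[0,0,0]],[[0,0,0],[0,0,0]],[[0,0,0],[0,0,0]]]' --grip 1 --squeeze 8

```text
t: 3.8
ee_pos: [0.6949, 0.0115, 0.0177]
ee_rot: [0.707, 0.707, -0.0, -0.0]
force: [-0.5, 0.9, 1.0]
grip_width: 0.0499
gripper_force: 8.0
```

Scaled: -0.24 m is -0.32, 0.147 m is 0.196.

drive_tool --deltas '[[[0,0,0.02],[0,0,0]],[[0,0,0.0533],[0,0,0]],[[-0.02,0.0133,0.0867],[0,0,0]],[[-0.0533,0.0333,0.0933],[0,0,0]],[[-0.0933,0.0573,0.0933],[0,0,0]],[[-0.1333,0.0813,0.0933],[0,0,0]],[[-0.1733,0.1067,0.0933],[0,0,0]],[[-0.2133,0.1307,0.0933],[0,0,0]],[[-0.2533,0.1547,0.0933],[0,0,0]],[[-0.2867,0.176,0.0867],[0,0,0]],[[-0.3093,0.1893,0.0733],[0,0,0]],[[-0.32,0.196,0.06],[0,0,0]],[[-0.32,0.196,0.044],[0,0,0]],[[-0.32,0.196,0.0307],[0,0,0]],[[-0.32,0.196,0.0213],[0,0,0]],[[-0.32,0.196,0.0173],[0,0,0]],[[-0.32,0.196,0.0147],[0,0,0]],[[-0.32,0.196,0.0147],[0,0,0]]]'

```text
t: 5.6
ee_pos: [0.4552, 0.1582, 0.0285]
ee_rot: [0.707, 0.707, -0.0, -0.0]
force: [-0.0, 0.1, -0.7]
grip_width: 0.0501
gripper_force: 8.0
```

drive_tool --deltas '[[[0,0,-0.0013],[0,0,0]],[[0,0,-0.0013],[0,0,0]],[[0,0,-0.002],[0,0,0]],[[0,0,-0.002],[0,0,0]]]'

```text
t: 6.0
ee_pos: [0.455, 0.1585, 0.0273]
ee_rot: [0.707, 0.707, 0.0, 0.0]
force: [-0.2, 0.2, -0.2]
grip_width: 0.0497
gripper_force: 8.0
```

Run:
```python
from h import *
import pickle
c,o=shot("wrist","w2.png"); pickle.dump((dict(c),dict(o)),open("w2.pkl","wb")); print(o["ee_pos"],o["force"])
```

```text
[0.45497095 0.15848801 0.02732155] [-0.24539469  0.1594563  -0.22781186]
```

View pics/w2.png

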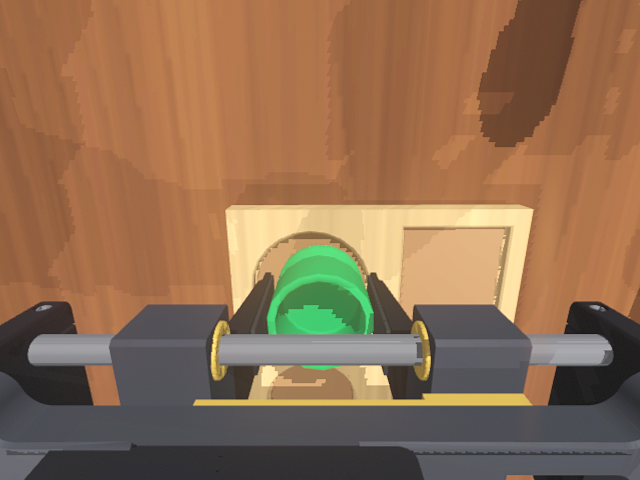

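Run:
```python
from h import *
import pickle
c,o=pickle.load(open("w2.pkl","rb"))
for uv in [(255,285),(368,285),(311,233),(403,260),(507,260),(453,228),(228,207),(532,207)]: print(uv,onplane(c,uv,.014,o).round(4))
cv2.imwrite("pics/w2c.png",cv2.resize(c["pixels"][200:400,220:540],None,fx=2.4,fy=2.4))
```

```text
(255, 285) [0.4164 0.1568 0.014 ]
(368, 285) [0.4826 0.1568 0.014 ]
(311, 233) [0.4494 0.1883 0.014 ]
(403, 260) [0.502  0.1723 0.014 ]
(507, 260) [0.5615 0.1722 0.014 ]
(453, 228) [0.5286 0.1911 0.014 ]
(228, 207) [0.4041 0.2031 0.014 ]
(532, 207) [0.5705 0.203  0.014 ]
```

View pics/w2c.png

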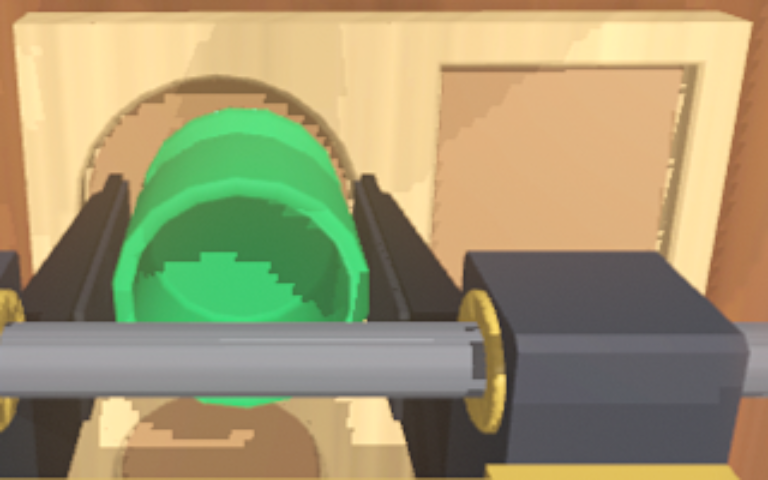

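The recess centre measures at about (0.450, 0.156), since the scene camera had missed the recess's far wall. The cup needs a 5 mm shift before I let go.

Scaled: -0.005 m is -0.0067, -0.002 m is -0.0027.

drive_tool --deltas '[[[-0.0027,-0.0013,0.0027],[0,0,0]],[[-0.0067,-0.0027,0.0027],[0,0,0]],[[-0.0067,-0.0027,0.0013],[0,0,0]],[[-0.0067,-0.0027,0],[0,0,0]],[[-0.0067,-0.0027,-0.0009],[0,0,0]],[[-0.0067,-0.0027,-0.0009],[0,0,0]],[[-0.0067,-0.0027,-0.0009],[0,0,0]]]'

```text
t: 6.75
ee_pos: [0.4499, 0.1564, 0.0267]
ee_rot: [0.707, 0.707, -0.0, -0.0]
force: [-1.8, -1.2, 3.5]
grip_width: 0.0503
gripper_force: 8.0
```

Scaled: -0.0003 m is -0.0004.

drive_tool --deltas '[[[0,0,-0.0004],[0,0,0]],[[0,0,-0.0004],[0,0,0]],[[0,0,-0.0004],[0,0,0]]]'

```text
t: 7.05
ee_pos: [0.4499, 0.1564, 0.0266]
ee_rot: [0.707, 0.707, -0.0, -0.0]
force: [-2.4, -1.3, 4.9]
grip_width: 0.0499
gripper_force: 8.0
```

Scaled: -0.3155 m is -0.4207, 0.232 m is 0.3093.

drive_tool --deltas '[[[0,0,0],[0,0,0]],[[0,0,0],[0,0,0]],[[0,0,0],[0,0,0]],[[0,0,0],[0,0,0]],[[0,0,0.0133],[0,0,0]],[[0,0,0.0467],[0,0,0]],[[0,0,0.1],[0,0,0]],[[0.0267,-0.036,0.1467],[0,0,0]],[[0.064,-0.0867,0.1653],[0,0,0]],[[0.1013,-0.1373,0.1653],[0,0,0]],[[0.1387,-0.188,0.1653],[0,0,0]],[[0.176,-0.2387,0.1653],[0,0,0]],[[0.2133,-0.2893,0.1653],[0,0,0]],[[0.2507,-0.34,0.1653],[0,0,0]],[[0.28,-0.38,0.1653],[0,0,0]],[[0.3013,-0.4093,0.1467],[0,0,0]],[[0.3093,-0.4207,0.1267],[0,0,0]],[[0.3093,-0.4207,0.1067],[0,0,0]],[[0.3093,-0.4207,0.1067],[0,0,0]]]' --grip 0

```text
t: 8.95
ee_pos: [0.6792, -0.1574, 0.1021]
ee_rot: [0.707, 0.707, -0.001, -0.003]
force: [0.1, -0.0, -0.1]
grip_width: 0.095
gripper_force: 0.0
```

Run:
```python
from h import *
import pickle
c,o=shot("wrist","w3.png"); pickle.dump((dict(c),dict(o)),open("w3.pkl","wb")); print(o["ee_pos"],o["force"])
```

```text
[ 0.67916796 -0.15743973  0.10211317] [ 0.10762122 -0.00761883 -0.12366855]
```

View pics/w3.png

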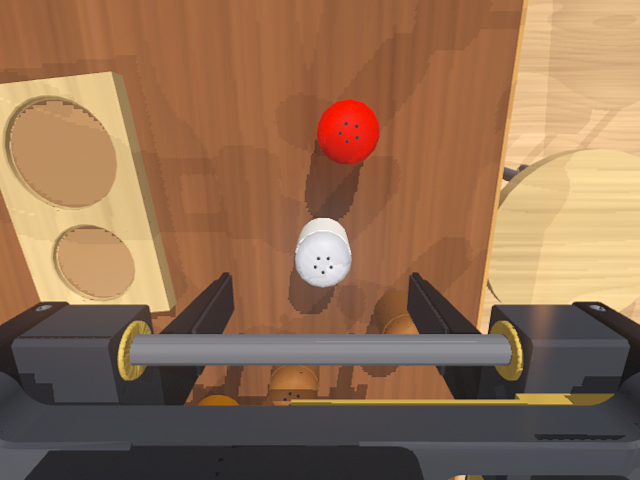

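The wrist view shows the salt's steel top at (323,262), clear of the fingers, and the dip board at left with recesses at about (62,152) and (95,262).

Run:
```python
from h import *
import pickle
c,o=pickle.load(open("w3.pkl","rb")); im=c["pixels"]
for uv,z in [((323,263),.056),((323,233),.043),((348,132),.056)]: print(uv,onplane(c,uv,z,o).round(4))
# recess outlines picked by eye from the picture: ellipse extremes of the rim
for n,L in dict(big=[(7,140),(117,165),(45,97),(76,207)],small=[(54,255),(135,268),(87,226),(100,299)]).items():
    P=np.array([onplane(c,p,.014,o)[:2]*1000 for p in L],np.float32); print(n,P.round(1).tolist(),cv2.minEnclosingCircle(P))
print(monitor.get_obs()["ee_pos"])
```

```text
(323, 263) [ 0.6804 -0.1573  0.056 ]
(323, 233) [ 0.6803 -0.1398  0.043 ]
(348, 132) [ 0.6954 -0.0729  0.056 ]
big [[448.29998779296875, -77.30000305175781], [526.4000244140625, -95.30000305175781], [482.8999938964844, -48.0], [489.29998779296875, -127.0999984741211]] ((487.1631164550781, -87.05158233642578), 40.06963348388672)
small [[463.6000061035156, -166.3000030517578], [527.5, -177.3000030517578], [494.8999938964844, -142.1999969482422], [493.8999938964844, -205.0]] ((495.4085388183594, -172.6472625732422), 32.411258697509766)
[ 0.67991349 -0.15741326  0.10373949]
```

Scaled: -0.094 m is -0.1253, -0.001 m is -0.0013.

drive_tool --deltas '[[[-0.0013,0.0013,-0.0133],[0,0,0]],[[-0.0013,0.0013,-0.04],[0,0,0]],[[-0.0013,0.0013,-0.0733],[0,0,0]],[[-0.0013,0.0013,-0.1],[0,0,0]],[[-0.0013,0.0013,-0.1173],[0,0,0]],[[-0.0013,0.0013,-0.1253],[0,0,0]],[[-0.0013,0.0013,-0.1253],[0,0,0]],[[-0.0013,0.0013,-0.1253],[0,0,0]]]'

```text
t: 9.8
ee_pos: [0.6817, -0.1581, 0.0134]
ee_rot: [0.707, 0.707, 0.0, 0.001]
force: [0.4, -0.3, 0.8]
grip_width: 0.095
gripper_force: 0.0
```

drive_tool --deltas '[[[0,0,0],[0,0,0]],[[0,0,0],[0,0,0]],[[0,0,0],[0,0,0]],[[0,0,0],[0,0,0]],[[0,0,0],[0,0,0]],[[0,0,0],[0,0,0]],[[0,0,0],[0,0,0]],[[0,0,0],[0,0,0]]]' --grip 1 --squeeze 15

```text
t: 10.6
ee_pos: [0.6809, -0.158, 0.0121]
ee_rot: [0.707, 0.707, -0.0, -0.0]
force: [0.5, -0.2, -0.6]
grip_width: 0.0394
gripper_force: 15.0
```

Scaled: 0.233 m is 0.3107, -0.231 m is -0.308.

drive_tool --deltas '[[[0,0,0.02],[0,0,0]],[[0,0,0.06],[0,0,0]],[[-0.0133,0.0133,0.1],[0,0,0]],[[-0.04,0.04,0.1067],[0,0,0]],[[-0.0733,0.0733,0.1067],[0,0,0]],[[-0.1067,0.1067,0.1067],[0,0,0]],[[-0.14,0.1413,0.1067],[0,0,0]],[[-0.1733,0.1747,0.1067],[0,0,0]],[[-0.2067,0.2093,0.1067],[0,0,0]],[[-0.24,0.2427,0.1067],[0,0,0]],[[-0.2733,0.276,0.1],[0,0,0]],[[-0.296,0.2987,0.0867],[0,0,0]],[[-0.308,0.3107,0.0667],[0,0,0]],[[-0.308,0.3107,0.0467],[0,0,0]],[[-0.308,0.3107,0.0293],[0,0,0]],[[-0.308,0.3107,0.0187],[0,0,0]],[[-0.308,0.3107,0.0147],[0,0,0]],[[-0.308,0.3107,0.0133],[0,0,0]],[[-0.308,0.3107,0.0133],[0,0,0]]]'

```text
t: 12.5
ee_pos: [0.4505, 0.0747, 0.0225]
ee_rot: [0.707, 0.707, 0.0, 0.0]
force: [-0.3, -0.6, -0.2]
grip_width: 0.0393
gripper_force: 15.0
```

Scaled: -0.001 m is -0.0013, -0.0005 m is -0.0007.

drive_tool --deltas '[[[0,0,-0.0007],[0,0,0]],[[0,0,-0.0013],[0,0,0]],[[0,0,-0.0013],[0,0,0]],[[0,0,-0.0013],[0,0,0]]]'

```text
t: 12.9
ee_pos: [0.45, 0.0749, 0.0214]
ee_rot: [0.707, 0.707, 0.0, 0.0]
force: [-0.3, 0.1, -0.6]
grip_width: 0.0392
gripper_force: 15.0
```

Scaled: -0.001 m is -0.0013, -0.0005 m is -0.0007.

drive_tool --deltas '[[[0,0,-0.0007],[0,0,0]],[[0,0,-0.0013],[0,0,0]],[[0,0,-0.0013],[0,0,0]]]'

```text
t: 13.2
ee_pos: [0.4501, 0.075, 0.021]
ee_rot: [0.707, 0.707, -0.0, -0.0]
force: [-2.5, 0.2, 5.4]
grip_width: 0.0395
gripper_force: 15.0
```

Run:
```python
from h import *
c,o=shot("wrist","w4.png"); print(o["ee_pos"],o["force"])
c,_=shot("scene","s4.png")
a=cv2.resize(cv2.imread("pics/w4.png")[150:400,180:540],(720,500))[:,:]; b=cv2.resize(c["pixels"][200:300,320:450],(390,300))
p=np.zeros((580,800,3),np.uint8); p[:280,:390]=b[:280]; p[280:,:432]=cv2.resize(a,(432,300)); cv2.imwrite("pics/p4.png",p[:,:440])
```

```text
[0.45010023 0.07495012 0.02100307] [-2.54505701  0.18855489  5.3512864 ]
```

View pics/p4.png

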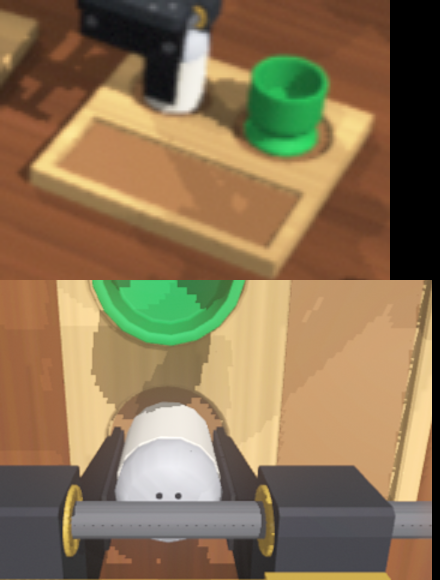

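Both pieces stand inside their recesses. I'll release the salt and go over the spoon.

Scaled: 0.275 m is 0.3667, 0.18 m is 0.24, -70 degrees is -0.3889.

drive_tool --deltas '[[[0,0,0],[0,0,0]],[[0,0,0],[0,0,0]],[[0,0,0],[0,0,0]],[[0,0,0],[0,0,0]],[[0,0,0.0133],[0,0,0]],[[0,0,0.0467],[0,0,0]],[[0,0,0.1],[0,0,-0.0222]],[[0,0.0133,0.1467],[0,0,-0.0556]],[[-0.0067,0.0533,0.1733],[0,0,-0.0944]],[[-0.0133,0.1,0.1733],[0,0,-0.1333]],[[-0.02,0.1467,0.1733],[0,0,-0.1722]],[[-0.0267,0.1933,0.1733],[0,0,-0.2111]],[[-0.0333,0.24,0.1733],[0,0,-0.25]],[[-0.04,0.28,0.1733],[0,0,-0.2889]],[[-0.0453,0.32,0.1733],[0,0,-0.3278]],[[-0.0507,0.3467,0.1733],[0,0,-0.3611]],[[-0.052,0.3667,0.1733],[0,0,-0.3889]],[[-0.052,0.3667,0.1733],[0,0,-0.3889]],[[-0.052,0.3667,0.1733],[0,0,-0.3889]]]' --grip 0

```text
t: 15.2
ee_pos: [0.4109, 0.3498, 0.1505]
ee_rot: [0.985, 0.175, 0.0, 0.0]
force: [0.3, -0.0, -0.7]
grip_width: 0.0952
gripper_force: 0.0
```

Run:
```python
from h import *
import pickle
c,o=shot("wrist","w5.png"); pickle.dump((dict(c),dict(o)),open("w5.pkl","wb")); print(o["ee_pos"],o["force"])
```

```text
[0.41086132 0.34976178 0.15050453] [ 0.30202793 -0.00958392 -0.65702971]
```

View pics/w5.png

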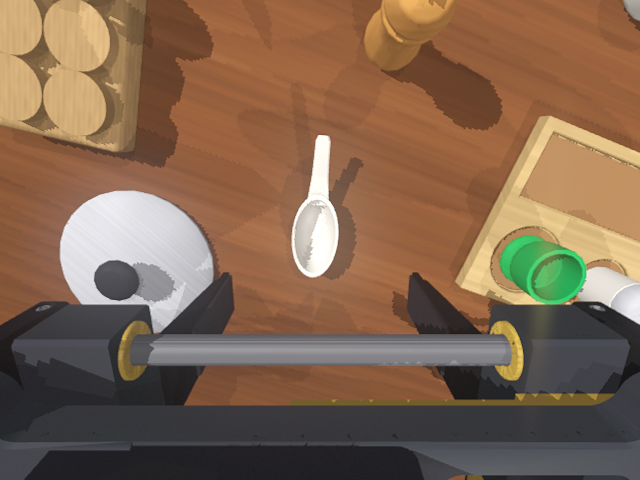

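The spoon's handle end is at (322,137) and its bowl tip at (314,276). The saucepan lid's edge at (213,265) is near the left finger, so I'll check that clearance.

Run:
```python
from h import *
import pickle
c,o=pickle.load(open("w5.pkl","rb")); im=c["pixels"]; h,s,v=cv2.split(cv2.cvtColor(im,cv2.COLOR_BGR2HSV))
z=np.zeros(h.shape,np.uint8); z[125:285,285:345]=(((s<70)&(v>120))[125:285,285:345])*255
P=max(cv2.findContours(z,cv2.RETR_EXTERNAL,cv2.CHAIN_APPROX_NONE)[0],key=cv2.contourArea)[:,0]
top,bot=P[P[:,1].argmin()],P[P[:,1].argmax()]
a,b=onplane(c,top,.038,o),onplane(c,bot,.02,o); print(top,bot,a,b,np.linalg.norm((a-b)[:2]),np.degrees(np.arctan2(*(b-a)[1::-1])))
W=[]
for y in (215,225,235,245,255):
    xs=P[P[:,1]==y][:,0]; l,r=onplane(c,(xs.min(),y),.022,o),onplane(c,(xs.max(),y),.022,o); W.append(((l+r)/2)[:2]); print(y,xs.min(),xs.max(),((l+r)/2).round(4),np.linalg.norm(l-r).round(4))
Rt=R.from_quat(o["ee_rot"]).as_matrix()
for zz in(0,.02): print("lid in tool",(Rt.T@(onplane(c,(213,265),zz,o)-o["ee_pos"])).round(3))
```

```text
[318 135] [310 277] [0.48796138 0.38048142 0.038     ] [0.36418107 0.34367159 0.02      ] 0.12913763390751315 -163.43855647338796
215 296 336 [0.4231 0.3589 0.022 ] 0.0358
225 293 338 [0.4143 0.3562 0.022 ] 0.0406
235 291 338 [0.4052 0.3539 0.022 ] 0.0428
245 291 337 [0.3961 0.3511 0.022 ] 0.0423
255 293 334 [0.3868 0.3482 0.022 ] 0.038
lid in tool [-0.041 -0.108  0.15 ]
lid in tool [-0.034 -0.102  0.13 ]
```

Scaled: -0.1425 m is -0.19, -0.005 m is -0.0067, -3.5 degrees is -0.0194.

drive_tool --deltas '[[[-0.004,0.0027,-0.0133],[0,0,-0.0094]],[[-0.0067,0.0053,-0.0533],[0,0,-0.0194]],[[-0.0067,0.0053,-0.1],[0,0,-0.0194]],[[-0.0067,0.0053,-0.14],[0,0,-0.0194]],[[-0.0067,0.0053,-0.168],[0,0,-0.0194]],[[-0.0067,0.0053,-0.184],[0,0,-0.0194]],[[-0.0067,0.0053,-0.19],[0,0,-0.0194]],[[-0.0067,0.0053,-0.19],[0,0,-0.0194]],[[-0.0067,0.0053,-0.19],[0,0,-0.0194]]]'

```text
t: 16.15
ee_pos: [0.4069, 0.3544, 0.0091]
ee_rot: [0.99, 0.143, 0.001, -0.001]
force: [0.1, 0.2, -0.7]
grip_width: 0.0951
gripper_force: 0.0
```

drive_tool --deltas '[[[0,0,0],[0,0,0]],[[0,0,0],[0,0,0]],[[0,0,0],[0,0,0]],[[0,0,0],[0,0,0]],[[0,0,0],[0,0,0]],[[0,0,0],[0,0,0]],[[0,0,0],[0,0,0]],[[0,0,0],[0,0,0]]]' --grip 1 --squeeze 12

```text
t: 16.95
ee_pos: [0.4059, 0.3539, 0.0076]
ee_rot: [0.99, 0.143, -0.0, 0.0]
force: [-0.3, 0.0, 0.3]
grip_width: 0.041
gripper_force: 12.0
```

Scaled: 0.04 m is 0.0533, 0.03 m is 0.04.

drive_tool --deltas '[[[0,0,0.004],[0,0,0]],[[0,0,0.0133],[0,0,0]],[[0,0,0.0267],[0,0,0]],[[0,0,0.04],[0,0,0]],[[0,0,0.0533],[0,0,0]],[[0,0,0.0533],[0,0,0]]]'

```text
t: 17.55
ee_pos: [0.4073, 0.355, 0.0502]
ee_rot: [0.99, 0.143, 0.002, -0.001]
force: [0.3, -0.3, -0.5]
grip_width: 0.0409
gripper_force: 12.0
```

Run:
```python
from h import *
import pickle
c,o=shot("wrist","w6.png"); pickle.dump((dict(c),dict(o)),open("w6.pkl","wb")); print(o["ee_pos"],o["force"])
s,_=shot("scene","s6.png")
cv2.imwrite("pics/p6.png",np.vstack([cv2.resize(c["pixels"][80:400,160:500],(510,300)),cv2.resize(s["pixels"][180:310,440:630],(510,290))]))
```

```text
[0.4072988  0.35497954 0.0502151 ] [ 0.34358438 -0.31935139 -0.53981537]
```

View pics/p6.png

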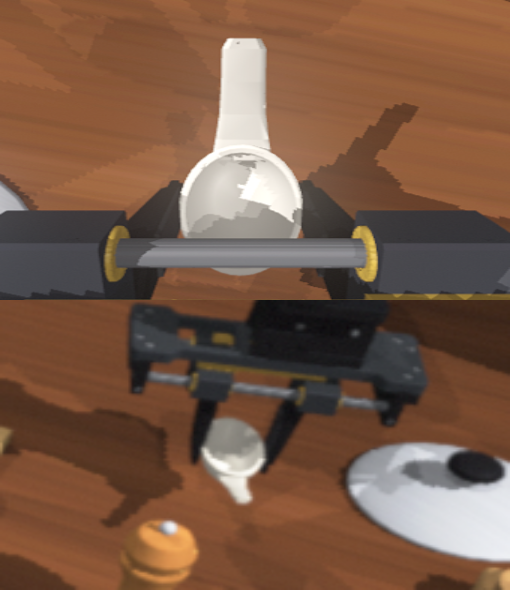

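Run:
```python
from h import *
import pickle
c,o=pickle.load(open("w6.pkl","rb")); Rt=R.from_quat(o["ee_rot"]).as_matrix()
for uv,z in [((322,122),.0826),((320,232),.0646)]: print((Rt.T@(onplane(c,uv,z,o)-o["ee_pos"])).round(4))
```

```text
[ 0.0858  0.0003 -0.032 ]
[ 0.0371 -0.0005 -0.0142]
```

Scaled: -0.258 m is -0.344, 0.113 m is 0.1507, 73.5 degrees is 0.4083.

drive_tool --deltas '[[[0,0,0.0133],[0,0,0]],[[0,0,0.04],[0,0,0.0111]],[[0,-0.0067,0.0667],[0,0,0.0333]],[[0.0107,-0.0267,0.08],[0,0,0.0667]],[[0.024,-0.0533,0.08],[0,0,0.1]],[[0.04,-0.0867,0.08],[0,0,0.1333]],[[0.056,-0.12,0.08],[0,0,0.1667]],[[0.072,-0.1533,0.08],[0,0,0.2]],[[0.088,-0.1867,0.08],[0,0,0.2333]],[[0.104,-0.22,0.08],[0,0,0.2667]],[[0.12,-0.2533,0.08],[0,0,0.3]],[[0.136,-0.284,0.08],[0,0,0.3333]],[[0.1507,-0.312,0.08],[0,0,0.3667]],[[0.1613,-0.332,0.0733],[0,0,0.3944]],[[0.168,-0.344,0.06],[0,0,0.4083]],[[0.168,-0.344,0.04],[0,0,0.4083]],[[0.168,-0.344,0.0133],[0,0,0.4083]],[[0.168,-0.344,-0.0107],[0,0,0.4083]],[[0.168,-0.344,-0.024],[0,0,0.4083]],[[0.168,-0.344,-0.0307],[0,0,0.4083]]]'

```text
t: 19.65
ee_pos: [0.5305, 0.0963, 0.023]
ee_rot: [0.707, 0.707, -0.001, -0.001]
force: [-0.0, -0.7, -1.2]
grip_width: 0.0408
gripper_force: 12.0
```

drive_tool --deltas '[[[0,0,-0.0027],[0,0,0]],[[0,0,-0.0053],[0,0,0]],[[0,0,-0.0053],[0,0,0]]]'

```text
t: 19.95
ee_pos: [0.5323, 0.0961, 0.0212]
ee_rot: [0.707, 0.707, 0.0, 0.0]
force: [-0.5, 0.2, -0.2]
grip_width: 0.0408
gripper_force: 12.0
```

Run:
```python
from h import *
import pickle
c,o=shot("wrist","w7.png"); pickle.dump((dict(c),dict(o)),open("w7.pkl","wb")); print(o["ee_pos"],o["force"])
s,_=shot("scene","s7.png")
cv2.imwrite("pics/p7.png",np.vstack([cv2.resize(c["pixels"][60:400,120:520],(400,340)),cv2.resize(s["pixels"][190:310,310:470],(333,250),)[:, :].copy() if 0 else cv2.resize(s["pixels"][190:310,310:470],(400,250))]))
```

```text
[0.53234842 0.09607812 0.02121608] [-0.45497876  0.21059012 -0.24245476]
```

View pics/p7.png

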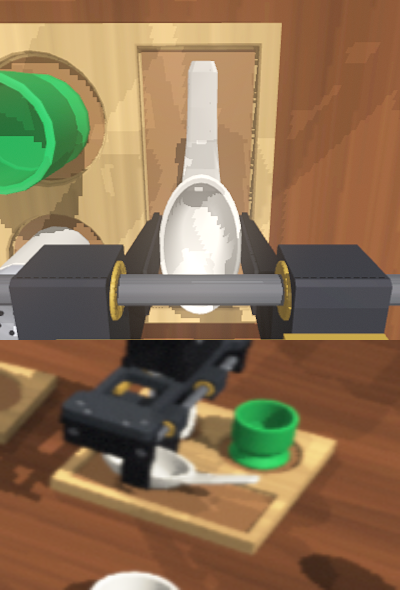

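Run:
```python
from h import *
import pickle
c,o=pickle.load(open("w7.pkl","rb"))
for uv,z in [((322,122),.0536),((320,106),.014),((258,130),.014),((382,130),.014)]: print(onplane(c,uv,z,o).round(4))
```

```text
[0.5327 0.1824 0.0536]
[0.5319 0.1918 0.014 ]
[0.5011 0.1806 0.014 ]
[0.5628 0.1806 0.014 ]
```

Scaled: -0.0035 m is -0.0047, -0.003 m is -0.004.

drive_tool --deltas '[[[0,0,-0.0027],[0,0,0]],[[0,0,-0.004],[0,0,0]],[[0,0,-0.0047],[0,0,0]],[[0,0,-0.0047],[0,0,0]],[[0,0,-0.0047],[0,0,0]]]'

```text
t: 20.55
ee_pos: [0.5319, 0.0959, 0.0171]
ee_rot: [0.707, 0.707, -0.0, -0.0]
force: [-1.1, 0.5, -0.9]
grip_width: 0.0412
gripper_force: 12.0
```

Scaled: -0.0008 m is -0.0011, -0.0006 m is -0.0008.

drive_tool --deltas '[[[0,0,-0.0004],[0,0,0]],[[0,0,-0.0008],[0,0,0]],[[0,0,-0.0011],[0,0,0]],[[0,0,-0.0011],[0,0,0]]]'

```text
t: 20.95
ee_pos: [0.5319, 0.0959, 0.0166]
ee_rot: [0.707, 0.707, -0.0, -0.0]
force: [-1.3, -0.3, 1.8]
grip_width: 0.0412
gripper_force: 12.0
```

Scaled: 0.1 m is 0.1333, 0.09 m is 0.12.

drive_tool --deltas '[[[0,0,0],[0,0,0]],[[0,0,0],[0,0,0]],[[0,0,0],[0,0,0]],[[0,0,0.0053],[0,0,0]],[[0,0,0.02],[0,0,0]],[[0,0,0.0467],[0,0,0]],[[0,0,0.0867],[0,0,0]],[[0,0,0.12],[0,0,0]],[[0,0,0.1333],[0,0,0]]]' --grip 0.4

```text
t: 21.85
ee_pos: [0.534, 0.0961, 0.1205]
ee_rot: [0.707, 0.707, 0.002, 0.002]
force: [0.0, 0.3, 0.4]
grip_width: 0.0572
gripper_force: 0.0
```

Scaled: 0.16 m is 0.2133, 0.145 m is 0.1933.

drive_tool --deltas '[[[0.02,0.008,0.0067],[0,0,0]],[[0.06,0.0253,0.0067],[0,0,0]],[[0.1067,0.0467,0.0067],[0,0,0]],[[0.1533,0.0667,0.0067],[0,0,0]],[[0.1933,0.0827,0],[0,0,0]],[[0.2133,0.092,-0.0267],[0,0,0]],[[0.2133,0.092,-0.06],[0,0,0]],[[0.2133,0.092,-0.0933],[0,0,0]],[[0.2133,0.092,-0.12],[0,0,0]],[[0.2133,0.092,-0.136],[0,0,0]],[[0.2133,0.092,-0.144],[0,0,0]],[[0.2133,0.092,-0.144],[0,0,0]],[[0.2133,0.092,-0.144],[0,0,0]]]' --grip 0

```text
t: 23.15
ee_pos: [0.6927, 0.165, 0.0096]
ee_rot: [0.707, 0.707, 0.001, 0.001]
force: [0.3, 0.1, 0.6]
grip_width: 0.095
gripper_force: 0.0
```

drive_tool --deltas '[[[0,0,0],[0,0,0]],[[0,0,0],[0,0,0]],[[0,0,0],[0,0,0]],[[0,0,0],[0,0,0]],[[0,0,0],[0,0,0]],[[0,0,0],[0,0,0]],[[0,0,0],[0,0,0]]]' --grip 1 --squeeze 15

```text
t: 23.85
ee_pos: [0.692, 0.1649, 0.0086]
ee_rot: [0.707, 0.707, 0.0, 0.0]
force: [-0.2, 0.5, 2.3]
grip_width: 0.0637
gripper_force: 15.0
```

Scaled: -0.252 m is -0.336, -0.205 m is -0.2733.

drive_tool --deltas '[[[0,0,0.0133],[0,0,0]],[[0,0,0.04],[0,0,0]],[[-0.0067,-0.008,0.08],[0,0,0]],[[-0.0267,-0.0333,0.1067],[0,0,0]],[[-0.0533,-0.0667,0.1133],[0,0,0]],[[-0.0827,-0.1027,0.1133],[0,0,0]],[[-0.112,-0.1387,0.1133],[0,0,0]],[[-0.1413,-0.1747,0.1133],[0,0,0]],[[-0.1707,-0.2107,0.1133],[0,0,0]],[[-0.2,-0.2467,0.1067],[0,0,0]],[[-0.2267,-0.28,0.0933],[0,0,0]],[[-0.2507,-0.3093,0.08],[0,0,0]],[[-0.2667,-0.328,0.0667],[0,0,0]],[[-0.2733,-0.336,0.0533],[0,0,0]],[[-0.2733,-0.336,0.04],[0,0,0]],[[-0.2733,-0.336,0.0293],[0,0,0]],[[-0.2733,-0.336,0.0213],[0,0,0]],[[-0.2733,-0.336,0.0173],[0,0,0]],[[-0.2733,-0.336,0.0173],[0,0,0]]]'

```text
t: 25.75
ee_pos: [0.4869, -0.0865, 0.0209]
ee_rot: [0.707, 0.707, -0.0, -0.0]
force: [0.4, 0.5, -0.1]
grip_width: 0.0635
gripper_force: 15.0
```

Run:
```python
from h import *
import pickle
c,o=shot("wrist","w8.png"); pickle.dump((dict(c),dict(o)),open("w8.pkl","wb")); print(o["ee_pos"],o["force"],o["grip_width"])
s,_=shot("scene","s8.png")
cv2.imwrite("pics/p8.png",np.vstack([c["pixels"][100:400,120:520],cv2.resize(s["pixels"][170:290,220:380],(400,300))]))
```

```text
[ 0.48693342 -0.08654319  0.02085848] [ 0.39386295  0.48075189 -0.13411644] 0.0635300574216251
```

View pics/p8.png

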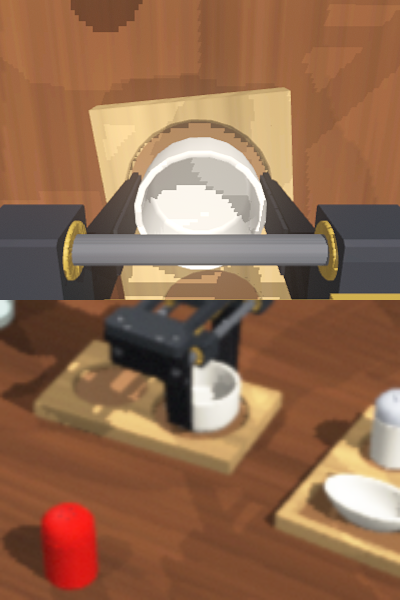

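Run:
```python
from h import *
import pickle
c,o=pickle.load(open("w8.pkl","rb"))
for uv in [(318,221),(250,275),(391,275)]: print(onplane(c,uv,.014,o).round(4))
```

```text
[ 0.4853 -0.0483  0.014 ]
[ 0.4472 -0.0793  0.014 ]
[ 0.5261 -0.0793  0.014 ]
```

Scaled: -0.0042 m is -0.0056, -0.0037 m is -0.0049.

drive_tool --deltas '[[[0,0,-0.0027],[0,0,0]],[[0,0,-0.004],[0,0,0]],[[0,0,-0.0049],[0,0,0]],[[0,0,-0.0056],[0,0,0]],[[0,0,-0.0056],[0,0,0]],[[0,0,-0.0056],[0,0,0]]]'

```text
t: 26.45
ee_pos: [0.487, -0.0871, 0.0175]
ee_rot: [0.707, 0.707, -0.0, 0.0]
force: [-2.0, 0.2, 3.7]
grip_width: 0.0638
gripper_force: 15.0
```

Scaled: -0.253 m is -0.3373, 0.153 m is 0.204.

drive_tool --deltas '[[[0,0,0],[0,0,0]],[[0,0,0],[0,0,0]],[[0,0,0],[0,0,0]],[[0,0,0.0067],[0,0,0]],[[0,0,0.0267],[0,0,0]],[[0,0,0.06],[0,0,0]],[[0,0,0.1067],[0,0,0]],[[0,0,0.16],[0,0,0]],[[0.0133,-0.04,0.204],[0,0,0]],[[0.0307,-0.0867,0.2173],[0,0,0]],[[0.0507,-0.14,0.2173],[0,0,0]],[[0.0707,-0.1933,0.2173],[0,0,0]],[[0.0907,-0.2467,0.2173],[0,0,0]],[[0.1067,-0.2933,0.2173],[0,0,0]],[[0.12,-0.3267,0.2173],[0,0,0]],[[0.124,-0.3373,0.2173],[0,0,0]],[[0.124,-0.3373,0.2173],[0,0,0]],[[0.124,-0.3373,0.2173],[0,0,0]]]' --grip 0.1

```text
t: 28.25
ee_pos: [0.5796, -0.339, 0.1801]
ee_rot: [0.707, 0.707, 0.0, -0.0]
force: [-0.1, 0.2, 0.3]
grip_width: 0.0859
gripper_force: 0.0
```

Run:
```python
from h import *
import pickle
c,o=shot("wrist","w9.png"); pickle.dump((dict(c),dict(o)),open("w9.pkl","wb")); print(o["ee_pos"],o["force"],o["grip_width"])
```

```text
[ 0.57963964 -0.339041    0.18005634] [-0.06278863  0.21960868  0.2589912 ] 0.08586031091070902
```

View pics/w9.png

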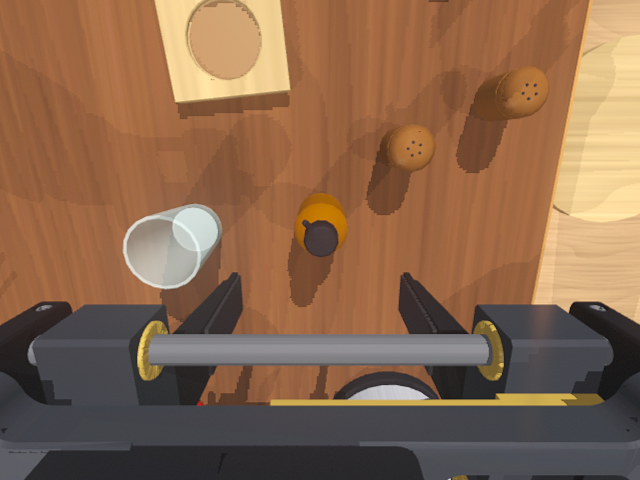

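The soy bottle's cap is at (321,239), with the glass to the left at rim (165,250). The kettle is behind the gripper.

Run:
```python
from h import *
import pickle
c,o=pickle.load(open("w9.pkl","rb"))
for uv,z in [((321,239),.098),((320,195),.06),((295,225),.06),((347,225),.06),((207,250),.085),((125,250),.085),((248,38),.014),((388,372),.1),((410,148),.056)]: print(uv,onplane(c,uv,z,o).round(4))
s,_=shot("scene","s9.png"); print(onplane(s,(80,200),0))
```

```text
(321, 239) [ 0.5798 -0.3325  0.098 ]
(320, 195) [ 0.579  -0.3042  0.06  ]
(295, 225) [ 0.5571 -0.3306  0.06  ]
(347, 225) [ 0.6027 -0.3306  0.06  ]
(207, 250) [ 0.4864 -0.3456  0.085 ]
(125, 250) [ 0.4192 -0.3456  0.085 ]
(248, 38) [ 0.5158 -0.1729  0.014 ]
(388, 372) [ 0.6377 -0.4514  0.1   ]
(410, 148) [ 0.6542 -0.2655  0.056 ]
[ 0.68538275 -0.53377808  0.        ]
```

Scaled: -0.152 m is -0.2027, -0.015 m is -0.02.

drive_tool --deltas '[[[0,0.0053,-0.02],[0,0,0]],[[0,0.0107,-0.06],[0,0,0]],[[0,0.0107,-0.1067],[0,0,0]],[[0,0.0107,-0.1467],[0,0,0]],[[0,0.0107,-0.176],[0,0,0]],[[0,0.0107,-0.196],[0,0,0]],[[0,0.0107,-0.2027],[0,0,0]],[[0,0.0107,-0.2027],[0,0,0]]]'

```text
t: 29.15
ee_pos: [0.5796, -0.3315, 0.0276]
ee_rot: [0.707, 0.707, -0.0, -0.001]
force: [-0.2, 1.0, 0.7]
grip_width: 0.085
gripper_force: 0.0
```

drive_tool --deltas '[[[0,0,0],[0,0,0]],[[0,0,0],[0,0,0]],[[0,0,0],[0,0,0]],[[0,0,0],[0,0,0]],[[0,0,0],[0,0,0]],[[0,0,0],[0,0,0]],[[0,0,0],[0,0,0]]]' --grip 1 --squeeze 20

```text
t: 29.85
ee_pos: [0.58, -0.3322, 0.0284]
ee_rot: [0.707, 0.707, -0.0, 0.0]
force: [-0.8, 0.2, 1.7]
grip_width: 0.0472
gripper_force: 20.0
```

Scaled: 0.159 m is 0.212, -0.0845 m is -0.1127.

drive_tool --deltas '[[[0,0,0.016],[0,0,0]],[[0,0,0.0467],[0,0,0]],[[-0.004,0.008,0.08],[0,0,0]],[[-0.0133,0.0253,0.0933],[0,0,0]],[[-0.0267,0.0507,0.0933],[0,0,0]],[[-0.0427,0.08,0.0933],[0,0,0]],[[-0.0587,0.1107,0.0933],[0,0,0]],[[-0.0747,0.14,0.0933],[0,0,0]],[[-0.0893,0.168,0.0867],[0,0,0]],[[-0.1013,0.1907,0.0773],[0,0,0]],[[-0.1093,0.2053,0.0667],[0,0,0]],[[-0.1127,0.212,0.0533],[0,0,0]],[[-0.1127,0.212,0.04],[0,0,0]],[[-0.1127,0.212,0.0293],[0,0,0]],[[-0.1127,0.212,0.0213],[0,0,0]],[[-0.1127,0.212,0.016],[0,0,0]],[[-0.1127,0.212,0.0147],[0,0,0]],[[-0.1127,0.212,0.0147],[0,0,0]]]'

```text
t: 31.65
ee_pos: [0.4955, -0.1733, 0.0391]
ee_rot: [0.707, 0.707, -0.0, -0.0]
force: [0.2, -0.5, -1.0]
grip_width: 0.0473
gripper_force: 20.0
```

Run:
```python
from h import *
import pickle
c,o=shot("wrist","w10.png"); pickle.dump((dict(c),dict(o)),open("w10.pkl","wb")); print(o["ee_pos"],o["force"],o["grip_width"])
s,_=shot("scene","s10.png")
cv2.imwrite("pics/p10.png",np.vstack([c["pixels"][140:400,120:520],cv2.resize(s["pixels"][160:270,220:380],(400,275))]))
```

```text
[ 0.49553377 -0.17331937  0.03908978] [ 0.21602748 -0.46589275 -1.00699299] 0.04734550713508758
```

View pics/p10.png

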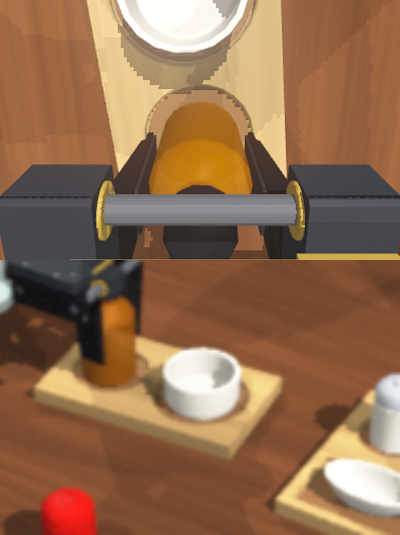

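The bottle is centred in its recess and the dish stands well in its own. Next I'll lower the last 2 mm.

Scaled: -0.0025 m is -0.0033, -0.0022 m is -0.0029.

drive_tool --deltas '[[[0,0,-0.0013],[0,0,0]],[[0,0,-0.0023],[0,0,0]],[[0,0,-0.0029],[0,0,0]],[[0,0,-0.0033],[0,0,0]],[[0,0,-0.0033],[0,0,0]]]'

```text
t: 32.25
ee_pos: [0.4956, -0.1731, 0.0374]
ee_rot: [0.707, 0.707, 0.0, 0.0]
force: [-3.7, 1.3, 7.2]
grip_width: 0.0473
gripper_force: 20.0
```

Scaled: 0.2 m is 0.2667, 0.19 m is 0.2533.

drive_tool --deltas '[[[0,0,0.0004],[0,0,0]],[[0,0,0.0004],[0,0,0]],[[0,0,0.0004],[0,0,0]],[[0,0,0.0067],[0,0,0]],[[0,0,0.0267],[0,0,0]],[[0,0,0.0667],[0,0,0]],[[0,0,0.12],[0,0,0]],[[0,0,0.1733],[0,0,0]],[[0,0,0.2133],[0,0,0]],[[-0.04,0.0533,0.24],[0,0,0]],[[-0.08,0.1067,0.2533],[0,0,0]],[[-0.12,0.16,0.2667],[0,0,0]],[[-0.1467,0.2,0.2667],[0,0,0]],[[-0.16,0.2267,0.2667],[0,0,0]],[[-0.16,0.2267,0.2667],[0,0,0]],[[-0.16,0.2267,0.2667],[0,0,0]]]' --grip 0.2

```text
t: 33.85
ee_pos: [0.3757, -0.0031, 0.2378]
ee_rot: [0.707, 0.707, 0.001, 0.001]
force: [1.2, 0.6, 0.2]
grip_width: 0.0762
gripper_force: 0.0
```

Run:
```python
from h import *
s,o=shot("scene","s11.png"); print(o["t"],o["force"],o["qvel"].round(3))
cv2.imwrite("pics/p11.png",cv2.resize(s["pixels"][120:350,140:550],(800,449)))
```

```text
33.85 [1.24890802 0.63104527 0.15905253] [-0.024  0.032 -0.009 -0.002 -0.003  0.002]
```

View pics/p11.png

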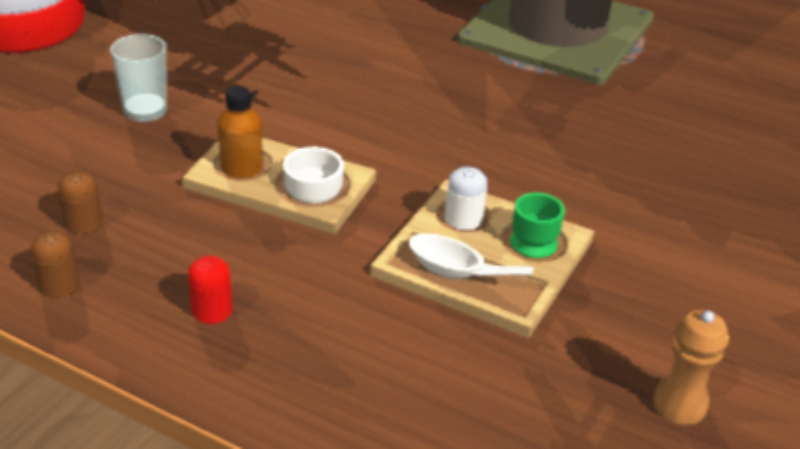

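All five pieces sit in their recesses: bottle (240,140), dish (314,174), salt (466,198), egg cup (538,225) and spoon (470,258). The mill, glass and look-alikes haven't been touched, so I'll hand in.

```bash
python3 -c "
from station import ticket
print(ticket.finish_job())"
```

```text
the job is handed in; nothing more can be done
None
```

Both boards are made up in the order asked, each piece set down gently in its own recess, and the job was handed in at about 34 s of robot time; no verdict came back.

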